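# Slide the tall copper canister home under the peg rail

### The arm

A 7-joint arm with a two-finger parallel gripper is mounted at the origin on the work surface. World frame = base frame: x ahead of the robot, y to its left, z up, the work surface at z = 0. Lengths are in m, angles in rad, forces in N, time in s.
With the tool pointing down it reaches from about 0.4 to 0.85 m from the base axis. Payload 10.4 kg.
Tool frame: the origin (TCP) lies on the centre line of the jaws, within the pads' length; the fingertips stand 11 mm ahead of it and the grasp point (between the pads) lies 8 mm behind it (manip.finger_overhang is the distance from the TCP to the fingertips, in m); z points along the fingers, y is the line along which they close (so a half turn about z gives the same grasp; the last joint's range is limited). The gripper opens to 85 mm and grips with 20 to 120 N. Pads are 22 mm wide; open, the fingers measure 114 mm over their backs; the gripper's body (76 mm by 85 mm) begins 54 mm behind the grasp point. The pads swing forward as they close: fully open they stand 13 mm farther back than shut.
Start: joints at [-1.219, 0.332, -0.065, 1.46, 0.022, 1.35, -0.088], TCP at [0.229, 0.582, 0.242] pointing down, gripper open.
Joint ranges: [-2.6, 2.6], [-0.5, 2.12], [-1.47, 1.34], [0.16, 2.42], [-1.27, 4.41], [0.06, 2.06], [-2.6, 2.6]. Speed limits (rad/s): [2.22, 2.22, 2.79, 2.79, 3.14, 3.14, 3.14].

### API

Orientations are given as a unit quaternion [x, y, z, w].
In Python, from workcell import manip, imaging, workorder gives the robot as it stands.
- The arm moves only by the tool jog_arm, never from a script. Its argument "deltas" is a list of rows, each an object with "gripper": the opening, from 0 (shut) to 1 (fully open); "offset": the shift along the tool's x, y, z in m, a list of three; "rotation": the turn, a rotation vector about the tool's x, y, z in degrees, a list of three. In form: [{"gripper": gripper, "offset": [tx, ty, tz], "rotation": [ax, ay, az]}, ...]. A call has 1 to 20 rows; each row shifts and turns the commanded pose from where the row before left it, along the tool's axes as they then stand; what a row does not reach is not made up. A row lasts 1/10 s, in which the tool goes at most 50 mm and 8.59 degrees, less where a joint would pass 70% of its speed; a pose out of reach is approached as far as the arm can. A call with a gripper value outside its range is refused whole. The fingers move at their own pace and stop on an object; "newtons" is the grip in N (left out, the last holds). Time passes only in rows, so rows that do not move let the fingers close. It gives the time, the measured TCP pose, the force, the opening and the grip force at its end, in the units of the state.
- manip.get_obs(): the state, without advancing time (a new reading comes with each control period).
- imaging.camera(name): name is "side" or "top" or "wrist"; returns the picture (384x512x3 uint8, blue, green, red); there is no depth.
- imaging.camera_model(name): a dict with "camera_matrix" (3x3 intrinsics, pixels), "world_to_cam" (4x4, takes a point from world to camera coordinates); the wrist camera has in their place "hand_eye" (4x4, takes a point from camera to tool coordinates, whose origin is the TCP and whose axes are the flange's). Camera axes: x right, y up, looking along -z (the intrinsics and any distortion apply to the point x, -y, -z); pixel columns grow to the right and rows downward; lengths in m; the calibration is good to about 2 mm. A picture is of the moment at which its call begins: read the wrist's pose just before it. camera_model takes no time and is no camera call.
- workorder.hand_in(): hands the job in; it is judged then, once.
The state is a dict: "clock": time; "joint_pos": joint angles; "joint_velocities": joint speeds; "tau": joint torques, N m; "position": TCP position; "ee_rot": TCP orientation; "ft_force": force on the tool from outside, world axes, zero at the start; "torque": the same for the moment, N m; "grip_width": opening from 0.0 (shut) to 1.0 (fully open); "grasp_force": force on a finger pad.
Only numpy, scipy, OpenCV 4.12 (cv2) and the standard library are available. Lean on these libraries where they do the work, as an engineer would, in place of code of your own. Each camera call takes 0.05 s, during which the arm holds its last target. There are 200 camera calls.

### The job

Put the tall copper canister away in the empty bay of the stand under the peg rail: slide it over the counter on its own foot, staying upright and never lifted, until it sits fully home against the strip at the back of the bay, and bring it up to that strip gently. Leave the two bottles already in the stand and the things lying about the counter where they are, and let go of everything at the end.

Things in the scene. Friction and masses are not known exactly. Their poses are not given: they have to be found in the camera images.
- canister: tall closed copper canister with a knurled screw top: round, 58 mm in diameter with straight sides up to 160 mm, cap 44 mm in diameter from 177 to 200 mm. Mass 0.4 to 0.8 kg, centre of mass about 88 mm up. Friction on the counter 0.48 to 0.72: a level push higher than about 40 mm may tip it. Stands loose in front of the stand. Origin: centre of its underside; z up its axis.
- rack: fixed ash stand with the peg rail, 660 mm wide. Origin: on the counter, mid-width, at the front face of its back strip (45 mm high), which the bottles are pushed up against. x points level into the strip (away from the robot at yaw 0), y left along it, z up. Three bays, centred on y = -0.090, 0 and +0.090 m, floored by the bare counter. A template and a reamer hang at |y| 0.18 to 0.29, x = -0.03.
- divider_front (a point): front end, at counter level, of the low divider strip at y = +0.045 m of the stand. Four such strips, 10 mm thick and 22 mm high, reach from the back strip 50 mm towards the robot (stand x -0.050 to 0) at stand y = -0.135, -0.045, +0.045, +0.135 m and part off the three bays, each 80 mm clear in width. Axes as the stand's.
- dowel_tip (a point): tip of the middle one of the nine ash dowels overhead, 12 mm thick, that stick out level from the rail's beam towards the robot (stand x from 0 to -0.086 m), their middles 247 mm above the counter, at stand y -0.26 to +0.26 m every 65 mm: they leave no room for an upright tool over the bays. Axes as the stand's.
- ring_mark: the empty bay's home place: a thin dark ring 58 mm in diameter that the canister's foot has left on the counter in its own bay; nothing to catch on. Origin: its centre, on the centre line of the empty bay, 29 mm before the back strip: where the centre of the canister's foot lies when the canister touches the strip. Axes as the stand's: x into the strip, y along it.
- spray_can: aluminium spray can with a white cap, 53 mm in diameter, 183 mm tall, standing loose in another bay of the stand. Origin: centre of its underside.
- oil_bottle: amber glass oil bottle, 55 mm in diameter, 165 mm tall, standing loose in the third bay of the stand. Origin: centre of its underside.
- peg_clip: bystander: steel base plate 100 x 44 mm with two sprung clips that hold two dark tuning pegs upright, 87 mm tall in all. Origin: centre of its underside.
- peg_turner: bystander: boxwood peg turner lying flat, about 115 mm long, 30 mm wide, 26 mm high. Origin: on the counter near its middle, x along it.
- cedar_offcut: bystander: cedar headstock offcut lying flat, about 115 x 62 mm, 18 mm high. Origin: on the counter near its middle, x along it.
- bronze_block: bystander: heavy bronze paperweight block 72 x 46 mm, 39 mm high with its button. Origin: centre of its underside.
- peg_paste_jar: bystander: small amber jar with a steel lid, 48 mm in diameter, 42 mm high. Origin: centre of its underside.

How it is judged:
By the outcome, as a careful person would: the job done as asked, in the order asked, and still so for the second after the job is handed in, with the robot touching nothing.
It also fails if it takes over 67 s, if anything falls off the work surface, if the arm or the gripper's body presses on something with over 40 N, if the wrist force passes 120 N, or if a joint passes its speed limit or range.

## Working session

There is one attempt and no reset: what is moved stays moved. The work goes in short steps, Python scripts to look and compute and a tool call to move; the robot and the scene stay as the last step left them, time stands still between calls to the robot, and variables do not carry over. Pictures are saved under pics/ and viewed, at most 10 in all, crops included, and the job is handed in when it is done.

Besides the shell and the picture viewer there is one more tool, called after "Emit:" as name(argument=value, ...), one argument or row to a line, values as JSON. jog_arm: Moves the arm, as the interface text tells. Its arguments: {"type":"object","properties":{"deltas":{"type":"array","items":{"type":"object","properties":{"gripper":{"type":"number"},"offset":{"type":"array","items":{"type":"number"}},"rotation":{"type":"array","items":{"type":"number"}}}}},"newtons":{"type":"number"}},"required":["deltas"]}

```bash
mkdir -p pics
python3 - <<'E'
from workcell import manip, imaging
import cv2,numpy as np
np.set_printoptions(precision=4,suppress=True)
o=manip.get_obs();print(o)
print(manip.finger_overhang)
for n in("side","top","wrist"):
    m=imaging.camera_model(n);print(n,m)
    im=imaging.camera(n);cv2.imwrite(f"pics/{n}0.png",im)
    if n!="wrist": cv2.imwrite(f"pics/{n}0b.png",cv2.resize(im,(800,600),interpolation=cv2.INTER_CUBIC))
E
```

```text
{'clock': 0.0, 'joint_pos': array([-1.2186,  0.3328, -0.0647,  1.4609,  0.0216,  1.3499, -0.0885]), 'joint_velocities': array([ 0.0005, -0.0012, -0.0005, -0.0003,  0.0001,  0.001 , -0.0021]), 'tau': array([ -0.0003, -62.5442,   0.049 , -39.1595,   0.0162,   0.01  ,
         0.    ]), 'position': array([0.2287, 0.5813, 0.2415]), 'ee_rot': array([ 0.1863,  0.9825, -0.0007, -0.0001]), 'ft_force': array([-0.2302, -0.0885, -1.3315]), 'torque': array([-0.0159,  0.0172, -0.018 ]), 'grasp_force': 0.0, 'grip_width': 1.0017832793527304}
0.011
side {'camera_matrix': array([[369.6773,   0.    , 255.6983],
       [  0.    , 369.6773, 193.6506],
       [  0.    ,   0.    ,   1.    ]]), 'world_to_cam': array([[ 0.8382, -0.5451, -0.0172, -0.4582],
       [ 0.3296,  0.4813,  0.8122, -0.2983],
       [-0.4344, -0.6865,  0.5831, -0.947 ],
       [ 0.    ,  0.    ,  0.    ,  1.    ]])}
top {'camera_matrix': array([[365.9581,   0.    , 254.2292],
       [  0.    , 365.9581, 193.3899],
       [  0.    ,   0.    ,   1.    ]]), 'world_to_cam': array([[ 0.028 , -0.9996, -0.0045, -0.0156],
       [ 0.9946,  0.0274,  0.1003, -0.5665],
       [-0.1001, -0.0073,  0.9949, -1.1733],
       [ 0.    ,  0.    ,  0.    ,  1.    ]])}
wrist {'camera_matrix': array([[271.8158,   0.    , 255.2778],
       [  0.    , 271.8158, 185.9499],
       [  0.    ,   0.    ,   1.    ]]), 'hand_eye': array([[ 0.    ,  0.9573,  0.2893,  0.0741],
       [ 1.    , -0.0001,  0.0002,  0.0001],
       [ 0.0003,  0.2893, -0.9573, -0.1324],
       [ 0.    ,  0.    ,  0.    ,  1.    ]])}
```

View pics/top0b.png

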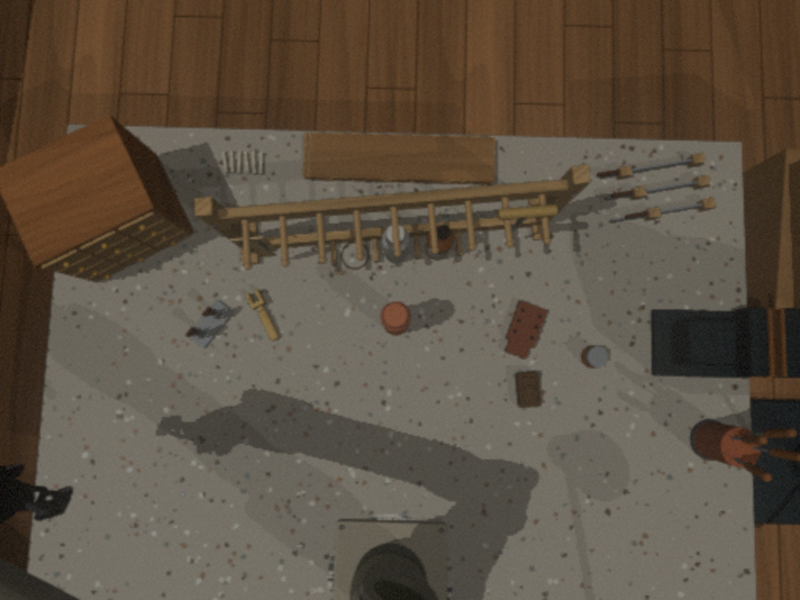

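View pics/side0b.png

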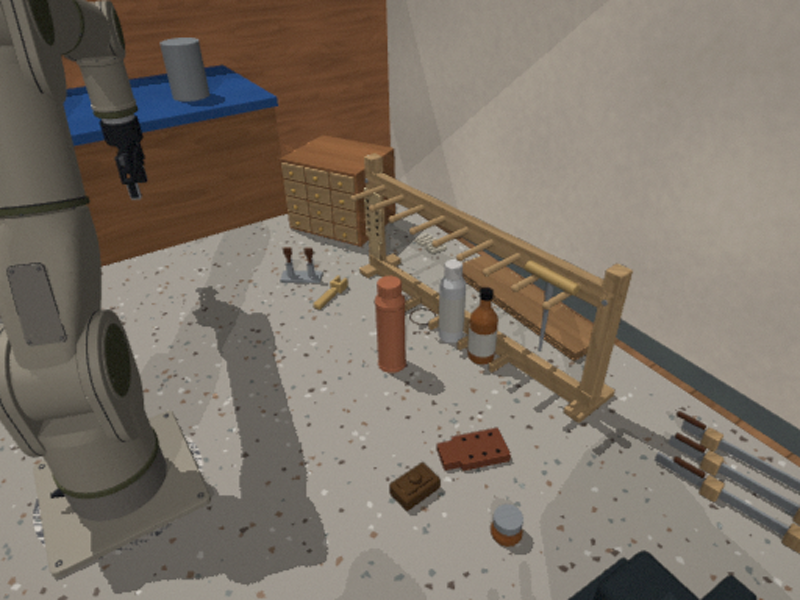

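The top view shows the canister at about (396,318) and the empty ring at about (353,254), in the leftmost bay. The spray can stands in the middle bay and the oil bottle in the right one. The side view agrees. I'll enlarge both views for accurate pixel positions.

Run:
```python
import cv2
t=cv2.imread("pics/top0.png")[120:220,150:370];s=cv2.imread("pics/side0.png")[160:250,225:345]
f=lambda a,k:cv2.convertScaleAbs(cv2.resize(a,None,fx=k,fy=k,interpolation=cv2.INTER_CUBIC),alpha=1.6)
cv2.imwrite("pics/tc.png",f(t,3.6));cv2.imwrite("pics/sc.png",f(s,6.5))
```

```text
(no output)
```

View pics/tc.png

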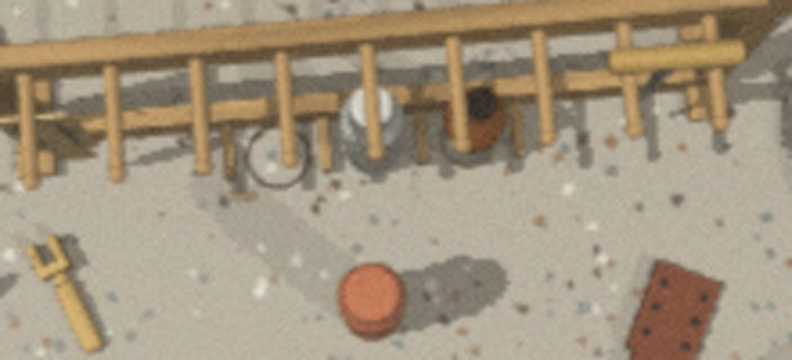

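View pics/sc.png

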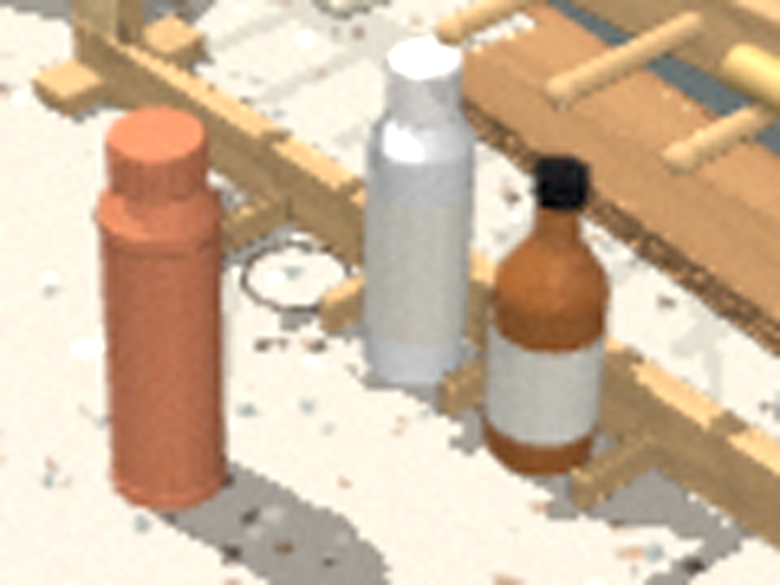

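The top crop shows:
- ring centre at (279,157)
- cap top centre at (371,290)
- dowel tips from (30,182) to (720,126)
- divider fronts at (229,178), (326,170), (421,160) and (517,153)

The side crop shows the ring at (297,276) and the cap top at (156,134), with the foot spanning columns 110 to 226 and its lowest row at 508.

```bash
cat > h.py <<'E'
import numpy as np
from workcell import imaging
np.set_printoptions(precision=4,suppress=True)
def pt(n,c,z):
    k,o=((3.6,(150,120)) if n=="top" else (6.5,(225,160)))
    return raw(n,(np.array(c)+.5)/k-.5+o,z)
def raw(n,p,z):
    m=imaging.camera_model(n);K=m["camera_matrix"];T=m["world_to_cam"];R=T[:3,:3]
    d=R.T@np.array([(p[0]-K[0,2])/K[0,0],-(p[1]-K[1,2])/K[1,1],-1]);c=-R.T@T[:3,3]
    return c+d*(z-c[2])/d[2]
E
python3 - <<'E'
from h import *
print("ring",pt("top",(279,157),0),pt("side",(297,276),0))
print("cap",pt("top",(371,290),.2),pt("side",(156,134),.2))
print("foot bottom pts side",pt("side",(168,508),0),"mid L/R",pt("side",(110,485),0),pt("side",(226,485),0))
t=np.array([pt("top",c,.247) for c in [(30,182),(117,176),(203,171),(289,163),(375,155),(460,150),(547,140),(633,133),(720,126)]])
print(t[[0,4,8]],np.linalg.norm(t[8]-t[0]))
d=np.array([pt("top",c,.022) for c in [(229,178),(326,170),(421,160),(517,153)]]);print(d)
for a in(t,d):
    v=a[0]-a[-1];print("yaw",np.degrees(np.arctan2(-v[0],v[1])))
y=np.radians(np.degrees(np.arctan2(-(t[0]-t[8])[0],(t[0]-t[8])[1])))
X=np.array([np.cos(y),np.sin(y),0]);Y=np.array([-np.sin(y),np.cos(y),0])
print("rack origin from dowel",t[4]+.086*X,"from dividers",d.mean(0)+.05*X)
o=t[4]+.086*X; print("ring expected from dowel",o+.09*Y-.029*X, "div", d.mean(0)+.05*X+.09*Y-.029*X)
E
```

```text
ring [0.6697 0.0951 0.    ] [0.6718 0.0981 0.    ]
cap [0.5301 0.0027 0.2   ] [0.5273 0.0014 0.2   ]
foot bottom pts side [ 0.5144 -0.0192  0.    ] mid L/R [0.4998 0.0106 0.    ] [ 0.5466 -0.0211  0.    ]
[[ 0.6005  0.2605  0.247 ]
 [ 0.6281  0.002   0.247 ]
 [ 0.6573 -0.2569  0.247 ]] 0.5205213121053378
[[ 0.6448  0.1387  0.022 ]
 [ 0.6547  0.0494  0.022 ]
 [ 0.6665 -0.0381  0.022 ]
 [ 0.6754 -0.1267  0.022 ]]
yaw 6.259447283393121
yaw 6.582959061181098
rack origin from dowel [0.7136 0.0114 0.247 ] from dividers [0.71   0.0113 0.022 ]
ring expected from dowel [0.675  0.0977 0.247 ] div [0.6714 0.0976 0.022 ]
```

Emit:
jog_arm(
  deltas=[
    {"gripper": 0.45,"offset": [-0.0213,-0.024,0],"rotation": [0,0,-2]},
    {"gripper": 0.45,"offset": [-0.0213,-0.024,0],"rotation": [0,0,0]},
    {"gripper": 0.45,"offset": [-0.0213,-0.024,0],"rotation": [0,0,0]},
    {"gripper": 0.45,"offset": [-0.0213,-0.024,0],"rotation": [0,0,0]},
    {"gripper": 0.45,"offset": [-0.0213,-0.024,0],"rotation": [0,0,0]},
    {"gripper": 0.45,"offset": [-0.0213,-0.024,0],"rotation": [0,0,0]},
    {"gripper": 0.45,"offset": [-0.0213,-0.024,0],"rotation": [0,0,0]},
    {"gripper": 0.45,"offset": [-0.0213,-0.024,0],"rotation": [0,0,0]},
    {"gripper": 0.45,"offset": [-0.0213,-0.024,0],"rotation": [0,0,0]},
    {"gripper": 0.45,"offset": [-0.0213,-0.024,0],"rotation": [0,0,0]},
    {"gripper": 0.45,"offset": [-0.0213,-0.024,0],"rotation": [0,0,0]},
    {"gripper": 0.45,"offset": [-0.0213,-0.024,0],"rotation": [0,0,0]},
    {"gripper": 0.45,"offset": [-0.0213,-0.024,0],"rotation": [0,0,0]},
    {"gripper": 0.45,"offset": [-0.0213,-0.024,0],"rotation": [0,0,0]},
    {"gripper": 0.45,"offset": [-0.0213,-0.024,0],"rotation": [0,0,0]},
    {"gripper": 0.45,"offset": [-0.0213,-0.024,0],"rotation": [0,0,0]},
    {"gripper": 0.45,"offset": [-0.0213,-0.024,0],"rotation": [0,0,0]},
    {"gripper": 0.45,"offset": [0,0,0],"rotation": [0,0,0]},
  ],
)

```text
clock: 1.95
position: [0.4341, 0.0719, 0.2424]
ee_rot: [0.172, 0.985, -0.0, 0.0]
ft_force: [-0.4, 1.1, -0.4]
grip_width: 0.448
grasp_force: 0.0
```

Emit:
jog_arm(
  deltas=[
    {"gripper": 0.45,"offset": [0,0,0],"rotation": [0,0,-8]},
    {"gripper": 0.45,"offset": [0,0,0],"rotation": [0,0,-8]},
    {"gripper": 0.45,"offset": [0,0,0],"rotation": [0,0,-8]},
    {"gripper": 0.45,"offset": [0,0,0],"rotation": [0,0,-8]},
    {"gripper": 0.45,"offset": [0,0,0],"rotation": [0,0,-8]},
    {"gripper": 0.45,"offset": [0,-0.0233,0],"rotation": [0,0,0]},
    {"gripper": 0.45,"offset": [0,-0.0233,0],"rotation": [0,0,0]},
    {"gripper": 0.45,"offset": [0,-0.0233,0],"rotation": [0,0,0]},
    {"gripper": 0.45,"offset": [0,-0.0233,0],"rotation": [0,0,0]},
    {"gripper": 0.45,"offset": [0,0,0],"rotation": [0,-6,0]},
    {"gripper": 0.45,"offset": [0,0,0],"rotation": [0,-6,0]},
    {"gripper": 0.45,"offset": [0,0,0],"rotation": [0,-6,0]},
    {"gripper": 0.45,"offset": [0,0,0],"rotation": [0,-6,0]},
    {"gripper": 0.45,"offset": [0,0,0],"rotation": [0,0,0]},
  ],
)

```text
clock: 3.35
position: [0.464, -0.0115, 0.2415]
ee_rot: [-0.174, 0.962, 0.038, 0.205]
ft_force: [0.5, 0.3, -0.6]
grip_width: 0.452
grasp_force: 0.0
```

```bash
cat >> h.py <<'E'
def tool():
    from workcell import manip
    from scipy.spatial.transform import Rotation as R
    o=manip.get_obs();M=R.from_quat(o["ee_rot"]).as_matrix();z=M[:,2]
    print(round(o["clock"],2),o["position"],"F",o["ft_force"],"q",o["joint_pos"])
    print("azim(-x)",np.degrees(np.arctan2(-M[1,0],-M[0,0])),"tilt",np.degrees(np.arctan2(np.hypot(*z[:2]),-z[2])),"zdir",z,"y",M[:,1])
    return o,M
E
python3 -c "from h import *;tool()"
```

```text
3.35 [ 0.464  -0.0115  0.2415] F [ 0.5137  0.3167 -0.5629] q [-0.6085 -0.4074  0.5199  2.1833  0.1079  0.9096  1.7958]
azim(-x) 20.438877957874606 tilt 24.11880457890655 zdir [ 0.382   0.1451 -0.9127] y [-0.3502  0.9367  0.0024]
```

Emit:
jog_arm(
  deltas=[
    {"gripper": 0.45,"offset": [0,-0.009,0],"rotation": [0,0,0]},
    {"gripper": 0.45,"offset": [0.0102,0,0.0228],"rotation": [0,0,0]},
    {"gripper": 0.45,"offset": [0.0102,0,0.0228],"rotation": [0,0,0]},
    {"gripper": 0.45,"offset": [0.0102,0,0.0228],"rotation": [0,0,0]},
    {"gripper": 0.45,"offset": [0.0102,0,0.0228],"rotation": [0,0,0]},
    {"gripper": 0.45,"offset": [0.0102,0,0.0228],"rotation": [0,0,0]},
    {"gripper": 0.45,"offset": [0.0102,0,0.0228],"rotation": [0,0,0]},
    {"gripper": 0.45,"offset": [0,0,0],"rotation": [0,0,0]},
  ],
)

```text
clock: 4.15
position: [0.4678, -0.0205, 0.09]
ee_rot: [-0.175, 0.963, 0.036, 0.201]
ft_force: [-0.1, -0.1, -0.2]
grip_width: 0.451
grasp_force: 0.0
```

```bash
python3 -c "from h import *;tool()"
```

```text
4.15 [ 0.4678 -0.0205  0.09  ] F [-0.0523 -0.1186 -0.1669] q [-0.7473 -0.1679  0.7863  2.363  -0.0843  0.5193  2.05  ]
azim(-x) 20.601446277730517 tilt 23.593554542802675 zdir [ 0.3752  0.1393 -0.9164] y [-0.3513  0.9363 -0.0015]
```

Emit:
jog_arm(
  deltas=[
    {"gripper": 0.45,"offset": [0,0,0],"rotation": [0,8,0]},
    {"gripper": 0.45,"offset": [0.005,0,0.018],"rotation": [0,0,0]},
    {"gripper": 0.45,"offset": [0.005,0,0.018],"rotation": [0,0,0]},
    {"gripper": 0.45,"offset": [0.005,0,0.018],"rotation": [0,0,0]},
    {"gripper": 0.45,"offset": [0,0,0],"rotation": [0,0,0]},
  ],
)

```text
clock: 4.65
position: [0.469, -0.0197, 0.0355]
ee_rot: [-0.177, 0.975, 0.024, 0.135]
ft_force: [-0.2, -0.0, 0.7]
grip_width: 0.447
grasp_force: 0.0
```

Run:
```python
from h import *
import cv2
tool()
a=imaging.camera("side")[150:260,190:340];b=imaging.camera("top")[170:240,200:320]
a=cv2.resize(a,(750,550),interpolation=cv2.INTER_CUBIC)
cv2.imwrite("pics/s1.png",cv2.convertScaleAbs(a,alpha=1.5))
```

```text
4.65 [ 0.469  -0.0197  0.0355] F [-0.2327 -0.0449  0.7325] q [-0.7455  0.096   0.7964  2.3049 -0.3433  0.5394  2.2454]
azim(-x) 20.606008649570267 tilt 15.760439682123907 zdir [ 0.2545  0.095  -0.9624] y [-0.3518  0.9361 -0.0006]
```

View pics/s1.png

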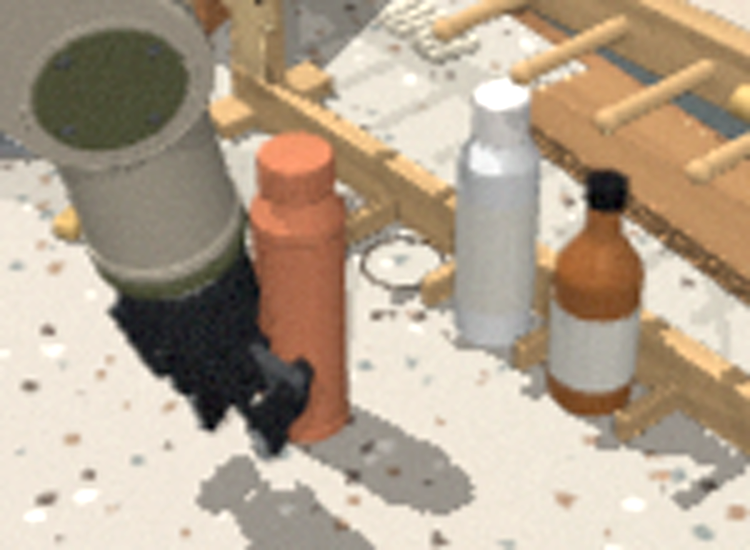

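The gripper stands clear behind the canister. By geometry, though, at this 16° tilt the gripper's body would reach the canister before the fingertips. I'll turn to about 40° azimuth and increase the tilt to about 38°.

Emit:
jog_arm(
  deltas=[
    {"gripper": 0.45,"offset": [-0.0017,-0.007,0.0005],"rotation": [-1.8,0,-6.4]},
    {"gripper": 0.45,"offset": [-0.0017,-0.007,0.0005],"rotation": [-1.8,0,-6.4]},
    {"gripper": 0.45,"offset": [-0.0017,-0.007,0.0005],"rotation": [-1.8,0,-6.4]},
    {"gripper": 0.45,"offset": [0,0,0],"rotation": [0,-5.5,0]},
    {"gripper": 0.45,"offset": [0,0,0],"rotation": [0,-5.5,0]},
    {"gripper": 0.45,"offset": [0,0,0],"rotation": [0,-5.5,0]},
    {"gripper": 0.45,"offset": [0,0,0],"rotation": [0,-5.5,0]},
    {"gripper": 0.45,"offset": [0,0,0],"rotation": [0,0,0]},
  ],
)

```text
clock: 5.55
position: [0.4692, -0.0391, 0.0211]
ee_rot: [-0.275, 0.948, 0.049, 0.15]
ft_force: [0.4, 0.1, 0.4]
grip_width: 0.451
grasp_force: 0.0
```

```bash
python3 -c "from h import *;tool()"
```

```text
5.55 [ 0.4692 -0.0391  0.0211] F [0.433  0.1142 0.358 ] q [ 0.2578  0.1532 -0.1304  2.2575 -0.3847  0.5237  2.5808]
azim(-x) 32.24221695124675 tilt 18.19515146717029 zdir [ 0.2588  0.1748 -0.95  ] y [-0.536   0.8441  0.0093]
```

Emit:
jog_arm(
  deltas=[
    {"gripper": 0.45,"offset": [-0.0094,0,-0.0285],"rotation": [0,0,0]},
    {"gripper": 0.45,"offset": [-0.0094,0,-0.0285],"rotation": [0,0,0]},
    {"gripper": 0.45,"offset": [-0.0094,0,-0.0285],"rotation": [0,0,0]},
    {"gripper": 0.45,"offset": [0,0,0],"rotation": [0,0,8]},
    {"gripper": 0.45,"offset": [0,0,0],"rotation": [0,0,8]},
    {"gripper": 0.45,"offset": [0,0,0],"rotation": [0,0,8]},
    {"gripper": 0.45,"offset": [0,0,0],"rotation": [0,0,8]},
    {"gripper": 0.45,"offset": [0,0,0],"rotation": [0,0,8]},
    {"gripper": 0.45,"offset": [0,0,0],"rotation": [0,0,8]},
    {"gripper": 0.45,"offset": [0,0,0],"rotation": [0,0,8]},
    {"gripper": 0.45,"offset": [0,0,0],"rotation": [0,0,8]},
    {"gripper": 0.45,"offset": [0,0,0],"rotation": [0,0,8]},
    {"gripper": 0.45,"offset": [0,0,0],"rotation": [0,0,8]},
    {"gripper": 0.45,"offset": [0,0,0],"rotation": [0,0,8]},
    {"gripper": 0.45,"offset": [0,0,0],"rotation": [0,0,8]},
    {"gripper": 0.45,"offset": [0,0,0],"rotation": [0,0,8]},
    {"gripper": 0.45,"offset": [0,0,0],"rotation": [0,0,8]},
    {"gripper": 0.45,"offset": [0,0,0],"rotation": [0,0,8]},
    {"gripper": 0.45,"offset": [0,0,0],"rotation": [0,0,8]},
    {"gripper": 0.45,"offset": [0,0,0],"rotation": [0,0,8]},
  ],
)

```text
clock: 7.55
position: [0.4702, -0.0371, 0.1115]
ee_rot: [0.777, 0.61, 0.158, 0.011]
ft_force: [0.0, -0.7, 0.5]
grip_width: 0.449
grasp_force: 0.0
```

```bash
python3 -c "from h import *;tool()"
```

```text
7.55 [ 0.4702 -0.0371  0.1115] F [ 0.005  -0.6534  0.4542] q [ 0.2503 -0.0135 -0.1214  2.1917 -0.3123  0.7472  0.0966]
azim(-x) -102.24267590255904 tilt 18.177107092629793 zdir [ 0.2579  0.1755 -0.9501] y [ 0.9439 -0.2557  0.2089]
```

```bash
cat >> h.py <<'E'
def go(pos,yaw,tau):
    from scipy.spatial.transform import Rotation as R
    o,M=tool();a,t=np.radians([yaw,tau]);u=np.array([np.cos(a),np.sin(a),0]);Z=np.array([0,0,1.])
    x=np.cos(t)*u+np.sin(t)*Z;z=np.sin(t)*u-np.cos(t)*Z;T=np.c_[x,np.cross(z,x),z]
    print("rot",R.from_matrix(M.T@T).as_rotvec(degrees=True),"then off",T.T@(np.array(pos)-o["position"]))
E
python3 -c "
from h import *
a=np.radians(55);go([.529-.065*np.cos(a),.002-.065*np.sin(a),.033],55,38)"
```

```text
7.55 [ 0.4702 -0.0371  0.1115] F [ 0.005  -0.6534  0.4542] q [ 0.2503 -0.0135 -0.1214  2.1917 -0.3123  0.7472  0.0966]
azim(-x) -102.24267590255904 tilt 18.177107092629793 zdir [ 0.2579  0.1755 -0.9501] y [ 0.9439 -0.2557  0.2089]
rot [ 2.1387 21.8786 23.1367] then off [-0.0477  0.0257  0.0623]
```

Emit:
jog_arm(
  deltas=[
    {"gripper": 0.45,"offset": [0,0,0],"rotation": [0.53,5.47,5.78]},
    {"gripper": 0.45,"offset": [0,0,0],"rotation": [0.53,5.47,5.78]},
    {"gripper": 0.45,"offset": [0,0,0],"rotation": [0.53,5.47,5.78]},
    {"gripper": 0.45,"offset": [0,0,0],"rotation": [0.53,5.47,5.78]},
    {"gripper": 0.45,"offset": [-0.0119,0.0064,0.0156],"rotation": [0,0,0]},
    {"gripper": 0.45,"offset": [-0.0119,0.0064,0.0156],"rotation": [0,0,0]},
    {"gripper": 0.45,"offset": [-0.0119,0.0064,0.0156],"rotation": [0,0,0]},
    {"gripper": 0.45,"offset": [-0.0119,0.0064,0.0156],"rotation": [0,0,0]},
    {"gripper": 0.45,"offset": [0,0,0],"rotation": [0,0,0]},
  ],
)

```text
clock: 8.45
position: [0.4911, -0.051, 0.0305]
ee_rot: [0.838, 0.439, 0.287, -0.151]
ft_force: [-0.4, 1.1, 0.0]
grip_width: 0.449
grasp_force: 0.0
```

```bash
python3 -c "
from h import *
a=np.radians(55);go([.529-.065*np.cos(a),.002-.065*np.sin(a),.033],55,38)"
```

```text
8.45 [ 0.4911 -0.051   0.0305] F [-0.4479  1.1353  0.0274] q [ 0.4266  0.314  -0.0038  2.1841 -1.0012  0.7984  0.6004]
azim(-x) -124.66927330508189 tilt 37.87673869674485 zdir [ 0.3481  0.5058 -0.7893] y [ 0.823  -0.5681 -0.0011]
rot [-0.2863  0.1235  0.2607] then off [ 0.0016  0.0007 -0.0019]
```

Emit:
jog_arm(
  deltas=[
    {"gripper": 0.45,"offset": [0.0055,0,0.003],"rotation": [0,0,0]},
    {"gripper": 0.45,"offset": [0.0047,0,0.0037],"rotation": [0,0,0]},
    {"gripper": 0.45,"offset": [0.0047,0,0.0037],"rotation": [0,0,0]},
    {"gripper": 0.45,"offset": [0.0024,0,0.0018],"rotation": [0,0,0]},
    {"gripper": 0.45,"offset": [0.0024,0,0.0018],"rotation": [0,0,0]},
    {"gripper": 0.45,"offset": [0.0024,0,0.0018],"rotation": [0,0,0]},
    {"gripper": 0.45,"offset": [0.0024,0,0.0018],"rotation": [0,0,0]},
    {"gripper": 0.45,"offset": [0.0024,0,0.0018],"rotation": [0,0,0]},
  ],
)

```text
clock: 9.25
position: [0.5097, -0.0244, 0.0324]
ee_rot: [0.838, 0.438, 0.288, -0.151]
ft_force: [-4.1, -3.0, 1.3]
grip_width: 0.448
grasp_force: 2.3
```

Run:
```python
from h import *
import cv2
tool()
a=imaging.camera("side")[150:260,190:340];b=imaging.camera("top")[140:230,190:310]
cv2.imwrite("pics/s2.png",cv2.convertScaleAbs(np.hstack([cv2.resize(x,(400,300),interpolation=cv2.INTER_CUBIC) for x in(a,b)]),alpha=1.5))
```

```text
9.25 [ 0.5097 -0.0244  0.0324] F [-4.0688 -3.0262  1.2707] q [ 0.3856  0.316  -0.0381  2.1749 -1.0225  0.7556  0.5534]
azim(-x) -124.75458149487568 tilt 37.94237942208128 zdir [ 0.3508  0.505  -0.7886] y [ 0.8215 -0.5702  0.0002]
```

View pics/s2.png

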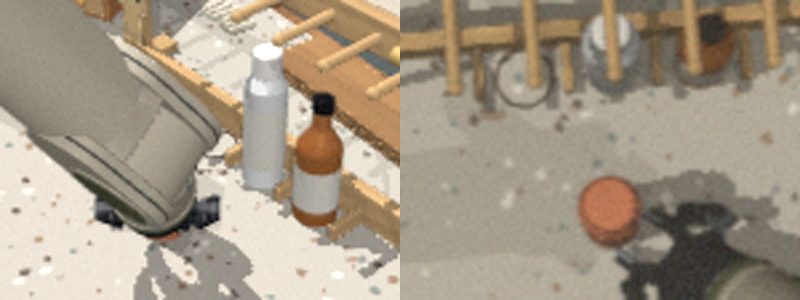

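Both fingers are on the canister's foot, with about 5 N at the wrist. In the top view its cap is at (609,203) and it stands upright. I'll push it diagonally to the bay mouth.

Emit:
jog_arm(
  deltas=[
    {"gripper": 0.45,"offset": [0.0024,0.0005,0.0018],"rotation": [0,0,0]},
    {"gripper": 0.45,"offset": [0.0039,0.0009,0.003],"rotation": [0,0,0]},
    {"gripper": 0.45,"offset": [0.0039,0.0009,0.003],"rotation": [0,0,0]},
    {"gripper": 0.45,"offset": [0.0039,0.0009,0.003],"rotation": [0,0,0]},
    {"gripper": 0.45,"offset": [0.0039,0.0009,0.003],"rotation": [0,0,0]},
    {"gripper": 0.45,"offset": [0.0039,0.0009,0.003],"rotation": [0,0,0]},
    {"gripper": 0.45,"offset": [0.0039,0.0009,0.003],"rotation": [0,0,0]},
    {"gripper": 0.45,"offset": [0.0039,0.0009,0.003],"rotation": [0,0,0]},
    {"gripper": 0.45,"offset": [0.0039,0.0009,0.003],"rotation": [0,0,0]},
    {"gripper": 0.45,"offset": [0.0039,0.0009,0.003],"rotation": [0,0,0]},
    {"gripper": 0.45,"offset": [0.0039,0.0009,0.003],"rotation": [0,0,0]},
    {"gripper": 0.45,"offset": [0.0039,0.0009,0.003],"rotation": [0,0,0]},
    {"gripper": 0.45,"offset": [0.0039,0.0009,0.003],"rotation": [0,0,0]},
    {"gripper": 0.45,"offset": [0.0039,0.0009,0.003],"rotation": [0,0,0]},
    {"gripper": 0.45,"offset": [0.0024,0.0005,0.0018],"rotation": [0,0,0]},
    {"gripper": 0.45,"offset": [0,0,0],"rotation": [0,0,0]},
  ],
)

```text
clock: 10.95
position: [0.5605, 0.0266, 0.0333]
ee_rot: [0.838, 0.439, 0.288, -0.151]
ft_force: [-1.0, -1.1, -2.3]
grip_width: 0.45
grasp_force: 1.4
```

```bash
cat >> h.py <<'E'
def can():
    # cap top: reddish blob centroid in the top picture (cap+shoulder), taken at its upper disc
    import cv2
    im=imaging.camera("top");h=cv2.cvtColor(im,cv2.COLOR_BGR2HSV)
    m=cv2.inRange(h,(3,110,60),(14,230,255));m[:,300:]=0;m[:140]*=1
    n,l,s,c=cv2.connectedComponentsWithStats(m[:260]);i=1+np.argmax(s[1:,4]);print("blob",s[i],c[i])
    cv2.imwrite("pics/last.png",im);return c[i],s[i]
E
python3 - <<'E'
from h import *
tool();c,s=can();print(raw("top",c,.19))
# reference: same blob in first picture
import cv2
im=cv2.imread("pics/top0.png");imaging.camera=lambda n:im
c,s=can();print("ref",raw("top",c,.19))
E
```

```text
10.95 [0.5605 0.0266 0.0333] F [-1.0145 -1.1343 -2.3059] q [ 0.2879  0.3624 -0.0852  2.1032 -1.0409  0.6812  0.4457]
azim(-x) -124.6792555876247 tilt 37.99387004457546 zdir [ 0.3509  0.5058 -0.7881] y [ 0.8221 -0.5694  0.0006]
blob [    0     0   300   175 23451] [125.6134  60.8088]
[0.9333 0.3896 0.19  ]
blob [    0     0   300   171 22348] [127.9513  61.1801]
ref [0.9323 0.3826 0.19  ]
```

Emit:
jog_arm(
  deltas=[
    {"gripper": 0.45,"offset": [0.0024,0.0005,0.0018],"rotation": [0,0,0]},
    {"gripper": 0.45,"offset": [0.0039,0.0009,0.0031],"rotation": [0,0,0]},
    {"gripper": 0.45,"offset": [0.0039,0.0009,0.0031],"rotation": [0,0,0]},
    {"gripper": 0.45,"offset": [0.0039,0.0009,0.0031],"rotation": [0,0,0]},
    {"gripper": 0.45,"offset": [0.0039,0.0009,0.0031],"rotation": [0,0,0]},
    {"gripper": 0.45,"offset": [0.0039,0.0009,0.0031],"rotation": [0,0,0]},
    {"gripper": 0.45,"offset": [0.0039,0.0009,0.0031],"rotation": [0,0,0]},
    {"gripper": 0.45,"offset": [0.0039,0.0009,0.0031],"rotation": [0,0,0]},
    {"gripper": 0.45,"offset": [0.0039,0.0009,0.0031],"rotation": [0,0,0]},
    {"gripper": 0.45,"offset": [0.0024,0.0005,0.0018],"rotation": [0,0,0]},
    {"gripper": 0.45,"offset": [0,0,0],"rotation": [0,0,0]},
    {"gripper": 0.45,"offset": [-0.006,0,-0.0046],"rotation": [0,0,0]},
    {"gripper": 0.45,"offset": [-0.012,0,-0.0092],"rotation": [0,0,0]},
    {"gripper": 0.45,"offset": [-0.012,0,-0.0092],"rotation": [0,0,0]},
    {"gripper": 0.45,"offset": [-0.012,0,-0.0092],"rotation": [0,0,0]},
    {"gripper": 0.45,"offset": [-0.012,0,-0.0092],"rotation": [0,0,0]},
    {"gripper": 0.45,"offset": [0,0,0],"rotation": [0,0,0]},
  ],
)

```text
clock: 12.7
position: [0.5533, 0.0002, 0.0321]
ee_rot: [0.839, 0.437, 0.288, -0.15]
ft_force: [0.8, -0.4, -0.3]
grip_width: 0.449
grasp_force: 0.0
```

Run:
```python
from h import *
import cv2
tool()
a=imaging.camera("side")[160:250,225:345];b=imaging.camera("top")[120:220,190:310]
f=lambda x:cv2.resize(x,(400,round(400*x.shape[0]/120)),interpolation=cv2.INTER_CUBIC)
cv2.imwrite("pics/s3.png",cv2.convertScaleAbs(np.hstack([cv2.copyMakeBorder(f(a),0,33,0,0,0),f(b)]),alpha=1.5))
```

```text
12.7 [0.5533 0.0002 0.0321] F [ 0.7776 -0.3666 -0.3083] q [ 0.3251  0.3653 -0.0629  2.1016 -1.0264  0.7145  0.4761]
azim(-x) -124.94054022473277 tilt 37.91258801487398 zdir [ 0.3523  0.5034 -0.7889] y [ 0.8196 -0.573   0.0004]
```

View pics/s3.png

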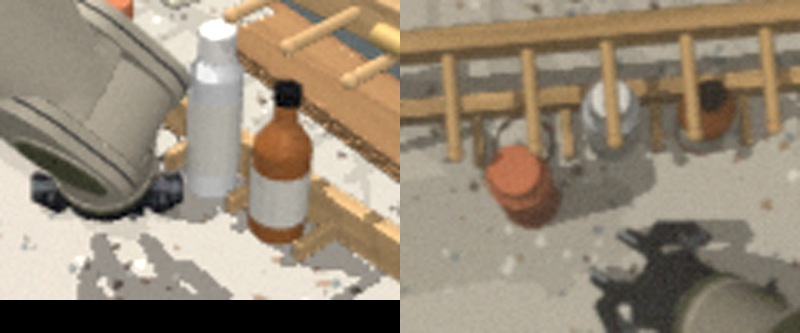

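Run:
```python
from h import *
f=lambda c:np.array([190+(c[0]-400+.5)/3.3333-.5,120+(c[1]+.5)/3.3333-.5])
print("cap",raw("top",f((516,172)),.2),"foot low edge",raw("top",f((538,226)),0))
C=np.array([.612,.09]);a=np.radians(6.4)
go([*(np.array([.613,.09])-.075*np.array([np.cos(a),np.sin(a)])),.033],6.4,38)
```

```text
cap [0.6101 0.0849 0.2   ] foot low edge [0.5875 0.079  0.    ]
12.8 [0.5543 0.0027 0.0325] F [-0.0585  0.9952 -0.658 ] q [ 0.3228  0.3659 -0.0655  2.1001 -1.0271  0.7138  0.4748]
azim(-x) -124.78123031552276 tilt 37.98311074423396 zdir [ 0.3515  0.5052 -0.7882] y [ 0.8211 -0.5707  0.0004]
rot [-30.0189   0.005   38.4732] then off [-0.0051 -0.0802 -0.0046]
```

Emit:
jog_arm(
  deltas=[
    {"gripper": 0.45,"offset": [0,0,0],"rotation": [-5,0,6.41]},
    {"gripper": 0.45,"offset": [0,0,0],"rotation": [-5,0,6.41]},
    {"gripper": 0.45,"offset": [0,0,0],"rotation": [-5,0,6.41]},
    {"gripper": 0.45,"offset": [0,0,0],"rotation": [-5,0,6.41]},
    {"gripper": 0.45,"offset": [0,0,0],"rotation": [-5,0,6.41]},
    {"gripper": 0.45,"offset": [0,0,0],"rotation": [-5,0,6.41]},
    {"gripper": 0.45,"offset": [-0.0013,-0.02,-0.0012],"rotation": [0,0,0]},
    {"gripper": 0.45,"offset": [-0.0013,-0.02,-0.0012],"rotation": [0,0,0]},
    {"gripper": 0.45,"offset": [-0.0013,-0.02,-0.0012],"rotation": [0,0,0]},
    {"gripper": 0.45,"offset": [-0.0013,-0.02,-0.0012],"rotation": [0,0,0]},
    {"gripper": 0.45,"offset": [0,0,0],"rotation": [0,0,0]},
  ],
)

```text
clock: 13.9
position: [0.5336, 0.0616, 0.0426]
ee_rot: [0.942, 0.13, 0.306, -0.046]
ft_force: [0.9, 0.8, 0.2]
grip_width: 0.451
grasp_force: 0.0
```

Run:
```python
from h import *
a=np.radians(6.4)
go([*(np.array([.6713,.097])-.10*np.array([np.cos(a),np.sin(a)])),.033],6.4,38)
```

```text
13.9 [0.5336 0.0616 0.0426] F [0.943  0.7568 0.2274] q [ 0.0207  0.1201 -0.1736  2.3793 -1.2671  0.0661 -0.195 ]
azim(-x) -164.4370952193989 tilt 36.06480362540373 zdir [ 0.5645  0.167  -0.8084] y [ 0.2736 -0.9618 -0.0076]
rot [-6.0574  1.9691  7.3066] then off [ 0.0262 -0.0198  0.0327]
```

Emit:
jog_arm(
  deltas=[
    {"gripper": 0.45,"offset": [0.0035,-0.0018,0.0053],"rotation": [0,0,0]},
    {"gripper": 0.45,"offset": [0.0035,-0.0018,0.0053],"rotation": [0,0,0]},
    {"gripper": 0.45,"offset": [0.0035,-0.0018,0.0053],"rotation": [0,0,0]},
    {"gripper": 0.45,"offset": [0.0035,-0.0018,0.0053],"rotation": [0,0,0]},
    {"gripper": 0.45,"offset": [0,0,0],"rotation": [0,0,0]},
  ],
)

```text
clock: 14.4
position: [0.5562, 0.07, 0.037]
ee_rot: [0.943, 0.127, 0.303, -0.046]
ft_force: [-0.6, 0.2, -0.0]
grip_width: 0.452
grasp_force: 0.0
```

Run:
```python
from h import *
go([.577,.081,.033],15,37)
```

```text
14.4 [0.5562 0.07   0.037 ] F [-0.6017  0.2433 -0.0252] q [-0.1302  0.1711 -0.037   2.3312 -1.2671  0.0655 -0.2215]
azim(-x) -164.8780319799744 tilt 35.703501296828854 zdir [ 0.5604  0.1628 -0.812 ] y [ 0.2671 -0.9636 -0.0089]
rot [-0.7023  1.3018  0.0911] then off [ 0.0159 -0.0053  0.0169]
```

Emit:
jog_arm(
  deltas=[
    {"gripper": 0.45,"offset": [0.003,-0.001,0.0034],"rotation": [0,0,0]},
    {"gripper": 0.45,"offset": [0.003,-0.001,0.0034],"rotation": [0,0,0]},
    {"gripper": 0.45,"offset": [0.0025,-0.001,0.0025],"rotation": [0,0,0]},
    {"gripper": 0.45,"offset": [0.0025,-0.001,0.0025],"rotation": [0,0,0]},
    {"gripper": 0.45,"offset": [0.0025,-0.001,0.0025],"rotation": [0,0,0]},
    {"gripper": 0.45,"offset": [0.0025,-0.001,0.0025],"rotation": [0,0,0]},
    {"gripper": 0.45,"offset": [0,0,0],"rotation": [0,0,0]},
  ],
)

```text
clock: 15.1
position: [0.576, 0.082, 0.0331]
ee_rot: [0.944, 0.127, 0.302, -0.045]
ft_force: [-1.4, -0.9, 1.1]
grip_width: 0.45
grasp_force: 1.1
```

Run:
```python
from h import *
a=np.radians(10);t=np.array([.6713,.097])-.036*np.array([np.cos(a),np.sin(a)])
print(t);go([*t,.031],10,37)
```

```text
[0.6358 0.0907]
15.1 [0.576  0.082  0.0331] F [-1.4275 -0.948   1.0928] q [-0.2198  0.2159  0.0336  2.2868 -1.2677  0.0646 -0.245 ]
azim(-x) -164.85994203803327 tilt 35.61810477768516 zdir [ 0.5592  0.1625 -0.8129] y [ 0.2673 -0.9636 -0.0088]
rot [-3.6639  1.4081  4.1349] then off [0.047  0.0017 0.038 ]
```

Emit:
jog_arm(
  deltas=[
    {"gripper": 0.45,"offset": [0.0016,0.0004,0.0012],"rotation": [0,0,0]},
    {"gripper": 0.45,"offset": [0.0032,0.0007,0.0024],"rotation": [0,0,0]},
    {"gripper": 0.45,"offset": [0.0032,0.0007,0.0024],"rotation": [0,0,0]},
    {"gripper": 0.45,"offset": [0.0032,0.0007,0.0024],"rotation": [0,0,0]},
    {"gripper": 0.45,"offset": [0.0032,0.0007,0.0024],"rotation": [0,0,0]},
    {"gripper": 0.45,"offset": [0.0032,0.0007,0.0024],"rotation": [0,0,0]},
    {"gripper": 0.45,"offset": [0.0032,0.0007,0.0024],"rotation": [0,0,0]},
    {"gripper": 0.45,"offset": [0.0032,0.0007,0.0024],"rotation": [0,0,0]},
    {"gripper": 0.45,"offset": [0.0032,0.0007,0.0024],"rotation": [0,0,0]},
    {"gripper": 0.45,"offset": [0.0032,0.0007,0.0024],"rotation": [0,0,0]},
    {"gripper": 0.45,"offset": [0.0016,0.0004,0.0012],"rotation": [0,0,0]},
    {"gripper": 0.45,"offset": [0,0,0],"rotation": [0,0,0]},
  ],
)

```text
clock: 16.3
position: [0.616, 0.0862, 0.0321]
ee_rot: [0.944, 0.128, 0.302, -0.046]
ft_force: [-5.9, -0.4, 4.5]
grip_width: 0.453
grasp_force: 3.2
```

Run:
```python
from h import *
import cv2
a=np.radians(15);t=np.array([.6713,.097])-.036*np.array([np.cos(a),np.sin(a)])
go([*t,.031],15,36)
a=imaging.camera("side")[160:250,225:345];b=imaging.camera("top")[120:220,190:310]
f=lambda x:cv2.resize(x,(400,round(400*x.shape[0]/120)),interpolation=cv2.INTER_CUBIC)
cv2.imwrite("pics/s4.png",cv2.convertScaleAbs(np.hstack([cv2.copyMakeBorder(f(a),0,33,0,0,0),f(b)]),alpha=1.5))
```

```text
16.3 [0.616  0.0862 0.0321] F [-5.8621 -0.4079  4.4808] q [-0.3138  0.2884  0.145   2.1963 -1.1888  0.1052 -0.3344]
azim(-x) -164.82290815252662 tilt 35.59825463037677 zdir [ 0.5586  0.1636 -0.8131] y [ 0.2684 -0.9633 -0.0095]
rot [-0.7734  0.4081  0.1413] then off [0.0157 0.0039 0.0128]
```

View pics/s4.png

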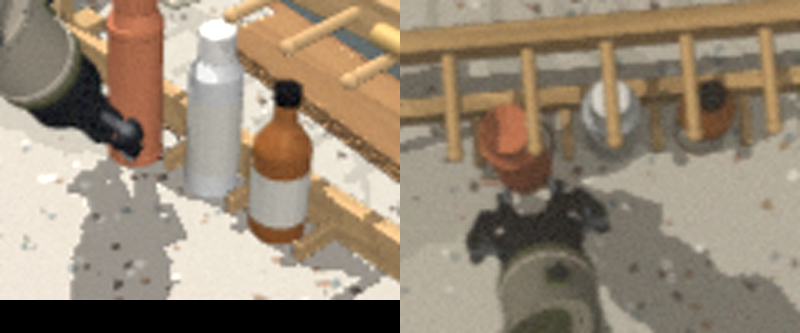

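The canister is upright between the dividers, with its cap at (509,128), and the fingers are low on its front. I'll make the last stretch slowly.

Emit:
jog_arm(
  deltas=[
    {"gripper": 0.45,"offset": [0.0016,0.0004,0.0012],"rotation": [0,0,0]},
    {"gripper": 0.45,"offset": [0.0016,0.0004,0.0012],"rotation": [0,0,0]},
    {"gripper": 0.45,"offset": [0.0016,0.0004,0.0012],"rotation": [0,0,0]},
    {"gripper": 0.45,"offset": [0.0016,0.0004,0.0012],"rotation": [0,0,0]},
    {"gripper": 0.45,"offset": [0.0016,0.0004,0.0012],"rotation": [0,0,0]},
    {"gripper": 0.45,"offset": [0.0012,0.0003,0.0009],"rotation": [0,0,0]},
    {"gripper": 0.45,"offset": [0.0008,0.0002,0.0006],"rotation": [0,0,0]},
    {"gripper": 0.45,"offset": [0.0008,0.0002,0.0006],"rotation": [0,0,0]},
    {"gripper": 0.45,"offset": [0.0008,0.0002,0.0006],"rotation": [0,0,0]},
  ],
)

```text
clock: 17.3
position: [0.6303, 0.0874, 0.0316]
ee_rot: [0.944, 0.128, 0.302, -0.046]
ft_force: [-8.5, -0.5, 4.9]
grip_width: 0.451
grasp_force: 4.9
```

Emit:
jog_arm(
  deltas=[
    {"gripper": 0.45,"offset": [0.0006,0.0001,0.0004],"rotation": [0,0,0]},
    {"gripper": 0.45,"offset": [0.0006,0.0001,0.0004],"rotation": [0,0,0]},
    {"gripper": 0.45,"offset": [0.0006,0.0001,0.0004],"rotation": [0,0,0]},
  ],
)

```text
clock: 17.6
position: [0.6324, 0.0876, 0.0316]
ee_rot: [0.944, 0.127, 0.302, -0.046]
ft_force: [-7.6, -1.0, 4.0]
grip_width: 0.449
grasp_force: 4.8
```

Emit:
jog_arm(
  deltas=[
    {"gripper": 0.45,"offset": [0.0006,0.0001,0.0004],"rotation": [0,0,0]},
    {"gripper": 0.45,"offset": [0.0006,0.0001,0.0004],"rotation": [0,0,0]},
    {"gripper": 0.45,"offset": [0.0006,0.0001,0.0004],"rotation": [0,0,0]},
  ],
)

```text
clock: 17.9
position: [0.6346, 0.0878, 0.0316]
ee_rot: [0.944, 0.127, 0.302, -0.046]
ft_force: [-7.4, -0.5, 3.3]
grip_width: 0.447
grasp_force: 4.5
```

Emit:
jog_arm(
  deltas=[
    {"gripper": 0.45,"offset": [0.0006,0.0001,0.0004],"rotation": [0,0,0]},
    {"gripper": 0.45,"offset": [0.0006,0.0001,0.0004],"rotation": [0,0,0]},
  ],
)

```text
clock: 18.1
position: [0.636, 0.088, 0.0317]
ee_rot: [0.944, 0.127, 0.302, -0.046]
ft_force: [-5.7, -0.8, 5.4]
grip_width: 0.452
grasp_force: 4.4
```

Still sliding freely.

Emit:
jog_arm(
  deltas=[
    {"gripper": 0.45,"offset": [0.0006,0.0001,0.0004],"rotation": [0,0,0]},
    {"gripper": 0.45,"offset": [0.0006,0.0001,0.0004],"rotation": [0,0,0]},
  ],
)

```text
clock: 18.3
position: [0.6375, 0.0882, 0.0317]
ee_rot: [0.944, 0.127, 0.302, -0.046]
ft_force: [-6.3, -0.8, 2.9]
grip_width: 0.447
grasp_force: 4.3
```

Emit:
jog_arm(
  deltas=[
    {"gripper": 0.45,"offset": [0.0006,0.0001,0.0004],"rotation": [0,0,0]},
    {"gripper": 0.45,"offset": [0.0006,0.0001,0.0004],"rotation": [0,0,0]},
  ],
)

```text
clock: 18.5
position: [0.6389, 0.0883, 0.0317]
ee_rot: [0.944, 0.127, 0.302, -0.046]
ft_force: [-6.2, -0.4, 3.3]
grip_width: 0.448
grasp_force: 4.3
```

Emit:
jog_arm(
  deltas=[
    {"gripper": 0.45,"offset": [0.0006,0.0001,0.0004],"rotation": [0,0,0]},
    {"gripper": 0.45,"offset": [0.0006,0.0001,0.0004],"rotation": [0,0,0]},
  ],
)

```text
clock: 18.7
position: [0.6396, 0.0884, 0.0314]
ee_rot: [0.944, 0.127, 0.301, -0.046]
ft_force: [-16.7, -3.2, 10.4]
grip_width: 0.451
grasp_force: 8.6
```

Run:
```python
from h import *
import cv2
tool()
b=imaging.camera("top")[115:195,190:310];a=imaging.camera("side")[135:225,225:345]
f=lambda x,k:cv2.resize(x,None,fx=k,fy=k,interpolation=cv2.INTER_CUBIC)
A=f(a,3.3333);B=f(b,3.3333)
cv2.imwrite("pics/s5.png",cv2.convertScaleAbs(np.hstack([A,cv2.copyMakeBorder(B,0,A.shape[0]-B.shape[0],0,0,0)]),alpha=1.6))
```

```text
18.7 [0.6396 0.0884 0.0314] F [-16.6521  -3.1714  10.4282] q [-0.3588  0.3328  0.2021  2.1402 -1.1501  0.134  -0.3832]
azim(-x) -164.84729134311675 tilt 35.49745454277286 zdir [ 0.5571  0.1638 -0.8141] y [ 0.2684 -0.9633 -0.0102]
```

View pics/s5.png

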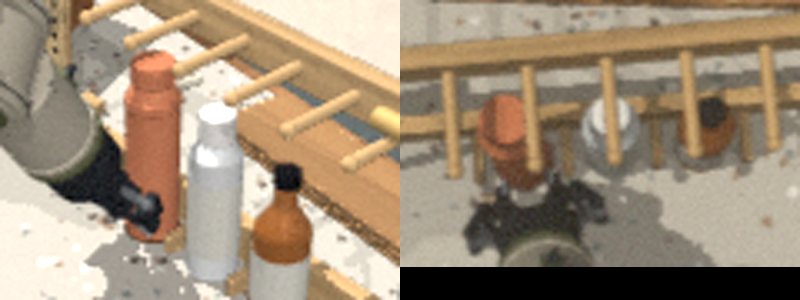

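The wrist force jumped to about 17 N exactly where home was expected. The canister is upright against the strip, with its cap at about (503,118). I'll back straight out.

Emit:
jog_arm(
  deltas=[
    {"gripper": 0.45,"offset": [-0.0008,0,-0.0006],"rotation": [0,0,0]},
    {"gripper": 0.45,"offset": [-0.004,0,-0.003],"rotation": [0,0,0]},
    {"gripper": 0.45,"offset": [-0.008,0,-0.006],"rotation": [0,0,0]},
    {"gripper": 0.45,"offset": [-0.012,0,-0.009],"rotation": [0,0,0]},
    {"gripper": 0.45,"offset": [-0.012,0,-0.009],"rotation": [0,0,0]},
    {"gripper": 0.45,"offset": [-0.012,0,-0.009],"rotation": [0,0,0]},
    {"gripper": 0.45,"offset": [-0.012,0,-0.009],"rotation": [0,0,0]},
    {"gripper": 0.45,"offset": [0,0,0],"rotation": [0,0,0]},
    {"gripper": 0.45,"offset": [0,0,0],"rotation": [0,0,0]},
  ],
)

```text
clock: 19.7
position: [0.5683, 0.0674, 0.0344]
ee_rot: [0.943, 0.127, 0.303, -0.045]
ft_force: [-0.0, -0.3, -0.0]
grip_width: 0.448
grasp_force: 0.0
```

Run:
```python
from h import *
import cv2
tool()
b=imaging.camera("top")[115:195,190:310];a=imaging.camera("side")[135:225,225:345]
f=lambda x,k:cv2.resize(x,None,fx=k,fy=k,interpolation=cv2.INTER_CUBIC)
A=f(a,3.3333);B=f(b,3.3333)
cv2.imwrite("pics/s6.png",cv2.convertScaleAbs(np.hstack([A,cv2.copyMakeBorder(B,0,A.shape[0]-B.shape[0],0,0,0)]),alpha=1.6))
```

```text
19.7 [0.5683 0.0674 0.0344] F [-0.0257 -0.2716 -0.0321] q [-0.0945  0.2    -0.0624  2.3026 -1.2523  0.0667 -0.2244]
azim(-x) -164.91427660605572 tilt 35.679388176768185 zdir [ 0.5602  0.1622 -0.8123] y [ 0.2663 -0.9638 -0.0088]
```

View pics/s6.png

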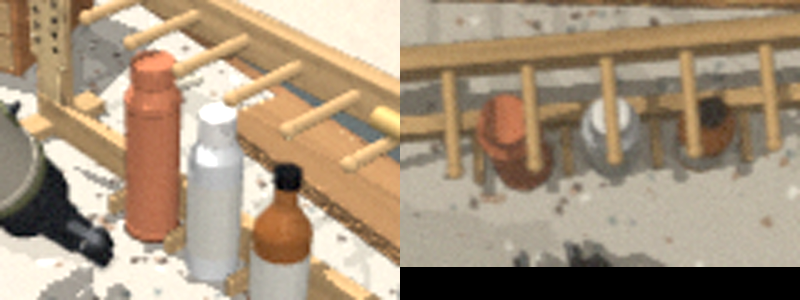

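The canister stands upright in its bay at the strip, with its cap at (503,118) as before the retreat. The other bottles are unmoved and the gripper is clear. I'll check the cap position, then hand in.

Run:
```python
from h import *
from workcell import workorder
p=raw("top",(190+103.5/3.3333-.5,115+118.5/3.3333-.5),.2);print(p)
if np.hypot(p[0]-.672,p[1]-.097)<.01: print(workorder.hand_in())
```

```text
[0.6708 0.0983 0.2   ]
the job is handed in; nothing more can be done
None
```

The canister was slid upright into the empty bay and brought up to the back strip slowly, at about 17 N on contact. The gripper is clear, the last pictures show the two bottles still in place, and I handed the job in at about 20 s on the clock.

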